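# Wedge the rocking gel caster

## Robot

A 7-joint arm with a two-finger parallel gripper is mounted at the origin on a cart in front of the work surface, level with it; the furniture and walls round the work are solid. World frame = base frame: x ahead of the robot, y to its left, z up, the work surface at z = 0. Lengths are in m, angles in rad, forces in N, time in s.
With the tool pointing down it reaches from about 0.425 to 0.95 m from the base axis. Payload 16.7 kg.
Tool frame: the origin (TCP) lies between the finger pads; the fingertips stand arm.tcp_to_tips ahead of it and the grasp point (between the pads) lies 6 mm ahead of it (arm.tcp_to_tips is the distance from the TCP to the fingertips, in m); x points along the fingers, z is the direction in which the jaws open and shut, and the axes are right-handed (so a half turn about x gives the same grasp; the last joint's range is limited). The gripper opens to 94 mm and grips with 3 to 60 N. Pads are 16 mm wide; open, the fingers measure 119 mm over their backs; the gripper's body (75 mm by 177 mm) begins 78 mm behind the grasp point.
Start: joints at [-1.468, 0.426, 0.074, 1.606, -0.034, 1.111, -0.067], TCP at [0.169, 0.654, 0.23] pointing down, gripper open.
Joint ranges: [-2.85, 2.85], [-0.5, 2.14], [-1.23, 1.37], [0.21, 2.46], [-1.02, 4.16], [0.16, 2.05], [-2.73, 2.73]. Speed limits (rad/s): [1.89, 1.89, 2.39, 2.39, 3.01, 3.01, 3.01].

## Interface

Orientations are given as a unit quaternion [x, y, z, w].
In Python, from cell import arm, optics, job gives the robot as it stands.
- The arm moves only by the shell command python3 -m pendant 'ROWS' [FORCE]. ROWS is JSON, a list of rows, each a list of 5 numbers: the finger opening in mm, from 0 to 94, then the shift along the world's x, y, z in mm, then the turn about the world's z in degrees. A call has 1 to 12 rows; each row is the pose to reach, as a shift and turn from the pose measured when the call began; what a row does not reach only later rows make up. A row lasts 1/8 s, in which the tool goes at most 62.5 mm and 10.7 degrees, less where a joint would pass 70% of its speed; a pose out of reach is approached as far as the arm can. A call with a gripper value outside its range is refused whole. The fingers move at their own pace and stop on an object; FORCE is the grip in N (left out, the last holds). Time passes only in rows, so rows that repeat a pose let the fingers close. It gives the time, the measured TCP pose, the force and the opening at its end, in the units of the state.
- arm.get_state(): the state, without advancing time (a new reading comes with each control period).
- optics.snapshot(name): name is "scene" or "top" or "wrist"; returns a dict with "pixels" (480x640x3 uint8, red, green, blue), "depth" (480x640 float32, m along the optical axis (not along the pixel's ray), 0 where there is no reading), "fx", "fy", "cx", "cy" (pixels), "dist_coeffs" ([k1, k2, p1, p2, k3] as OpenCV has them; the pictures are not rectified), "extrinsics" (4x4, takes a point from camera to world coordinates). Camera axes: x right, y down, z forward; pixel columns grow to the right and rows downward; lengths in m; the calibration is good to about 2 mm. A picture is of the moment at which its call begins.
- job.finish_job(): hands the job in, once; it reports no verdict.
The state is a dict: "t": time; "joints": joint angles; "joint_vel": joint speeds; "joint_efforts": joint torques, N m; "eef_pos": TCP position; "ee_rot": TCP orientation; "force": force on the tool from outside, world axes, zero at the start; "wrist_torque": the same for the moment, N m; "finger_gap": finger opening in m.
Only numpy, scipy, OpenCV 4.12 (cv2) and the standard library are available. Lean on these libraries where they do the work, as an engineer would, in place of code of your own. Each camera call takes 0.05 s, during which the arm holds its last target.

## Task

The gel caster rocks because its front left screw foot is seized short. With closed fingertips push the orange wedge, thin end first, along the bench under that foot until it just takes up the gap, without jacking the caster up or shoving it along; then press down on the plate's corner over that foot to feel that it no longer rocks, pushing the wedge further if it gives. Grasp and lift nothing, leave the other things alone, and finish while still pressing on that corner with the caster level.

Things in the scene. Friction and masses are not known exactly. Their poses are not given: they have to be found in the camera images.
- caster: gel caster, loose, about 1.1 kg: grey plate 160 (x) x 200 (y) x 10 mm on four round rubber screw feet (22 mm across, at x = +-62, y = +-80 mm), with a clear tray and comb between two blue dams. Origin at bench level under the plate's middle, x to its back, y to its left, z up. Plate underside 18 mm, top 28 mm above the bench; dams reach 62 mm, comb 75 mm
- press_spot (a point): the spot to press: top face of the plate over the middle of the short foot, 28 mm above the bench; bare plate for 17 mm or more all round. Without the wedge the caster stands level on three feet, but 1 to 2 N down here rocks it over until the short foot meets the bench
- foot_spot (a point): point at bench level under the middle of the short (front left, x = -62, y = +80 mm) foot while the caster is level. The short foot's flat pad hangs 4 to 9.5 mm above the bench, how much differs each time; the other three feet stand on it
- wedge: orange plastic levelling wedge, loose, 50 g, 85 long x 36 mm wide, flat on the bench to the left of the short foot. Origin in the middle of its underside, x along it to the thin end, z up. 2 mm high at the thin end, rising evenly to 17 mm at the upright heel. Slides with under 1 N; once it bears under the foot the push climbs past 3 N; pushed on, it swings the caster round or jacks it up
- wedge_tip (a point): middle of the thin end's lower edge, 42.5 mm ahead of the wedge's origin
- wedge_heel (a point): middle of the heel's lower edge, 42.5 mm behind the wedge's origin: push here, on the upright face
- agar: white bottle with a blue cap, 58 mm across, 110 mm high, to the right of the caster; leave alone; origin under its middle
- timer: white digital timer, 60 x 64 x 20 mm, to the right of the caster; leave alone
- petri: round dish, 59 mm across, 15 mm high, behind the wedge; leave alone
- pen: black and white marker, 134 mm long, 15 mm high, in front of the caster; leave alone
Not all that is in view belongs to the job. What is shaped like the wedge but green or white is not meant.

How it is judged:
By the outcome, as a careful person would: the job done as asked, in the order asked, and still so for the second after the job is handed in, while the arm keeps its last pose, push and grip.
It also fails if it takes over 37 s, if anything falls off the work surface, if the arm or the gripper's body presses on something with over 40 N, if the wrist force passes 120 N, or if a joint passes its speed limit or range.

## Working session

There is one attempt and no reset: what is moved stays moved. The work goes in short steps, Python scripts to look and compute and a shell command to move; the robot and the scene stay as the last step left them, time stands still between calls to the robot, and variables do not carry over. Pictures are saved under pics/ and viewed, and the job is handed in when it is done.

```bash
ls; mkdir -p pics; python3 - <<'E'
from cell import arm, optics, job
import cv2
s=arm.get_state(); print({k:s[k] for k in s}); print(arm.tcp_to_tips)
for n in("scene","top","wrist"):
    d=optics.snapshot(n); cv2.imwrite(f"pics/{n}0.png",d["pixels"][:,:,::-1]); print(n,d["fx"],d["cx"],d["cy"],d["dist_coeffs"],d["extrinsics"])
E
```

```text
pics
{'t': 0.0, 'joints': array([-1.4675103 ,  0.42671881,  0.07386358,  1.60661939, -0.03411286,
        1.11079437, -0.06710912]), 'joint_vel': array([ 9.00021312e-04, -1.38265197e-03,  4.46797718e-05,  1.29234802e-04,
        1.27123750e-03,  1.25642526e-03,  1.60405072e-03]), 'joint_efforts': array([ 3.96337593e-03, -9.35815716e+01,  3.66905876e+00, -4.54207456e+01,
       -4.86974081e-02,  1.94057700e-02,  9.72391081e-05]), 'eef_pos': array([0.1687485 , 0.65313962, 0.22977931]), 'ee_rot': array([-0.43326767,  0.55939044,  0.43266576,  0.55871442]), 'force': array([ 0.23102572, -0.12522742, -0.0492874 ]), 'wrist_torque': array([ 0.00768661, -0.02005147, -0.04081023]), 'finger_gap': 0.09422901459764416}
0.025
scene 574.0557289359416 321.60914818242463 237.2742445346482 [-0.16949961  0.          0.          0.          0.        ] [[-0.99833217 -0.03611801  0.04503736  0.50398657]
 [-0.05756248  0.56318457 -0.82432379  0.89596285]
 [ 0.00440859 -0.82554142 -0.56432431  0.64505317]
 [ 0.          0.          0.          1.        ]]
top 613.4489837245972 314.99808939918955 232.28242245116283 [-0.00347346  0.          0.          0.          0.        ] [[ 2.84154379e-02 -9.73698370e-01  2.26062041e-01  2.68258798e-01]
 [-9.99595772e-01 -2.74699873e-02  7.32750044e-03  9.20927554e-03]
 [-9.24853827e-04 -2.26178875e-01 -9.74085346e-01  1.24005779e+00]
 [ 0.00000000e+00  0.00000000e+00  0.00000000e+00  1.00000000e+00]]
wrist 429.0152769924796 324.05544424957503 236.31892953569493 [-0.08968761  0.          0.          0.          0.        ] [[ 0.25046395  0.93618339  0.24663427  0.09757395]
 [ 0.96812497 -0.24184205 -0.06516487  0.67159567]
 [-0.00135973  0.25509425 -0.96691524  0.38291844]
 [ 0.          0.          0.          1.        ]]
```

View pics/scene0.png

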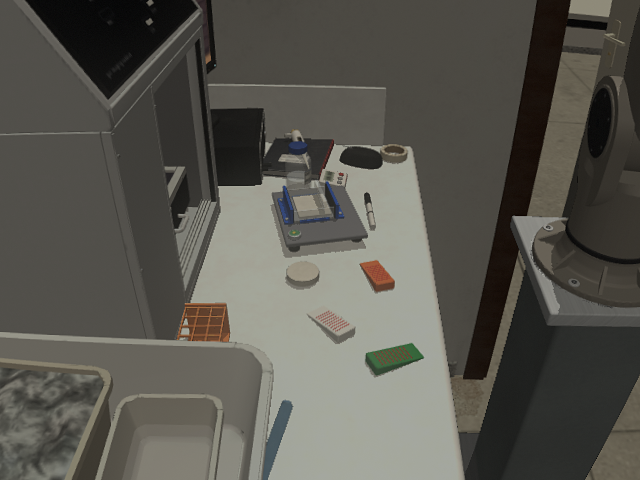

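View pics/top0.png

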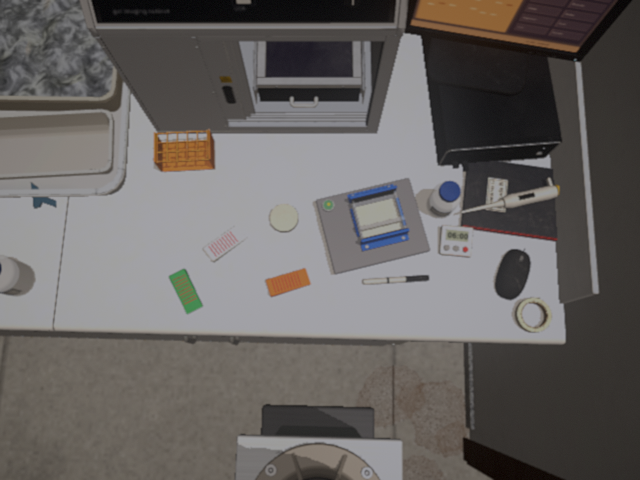

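View pics/wrist0.png

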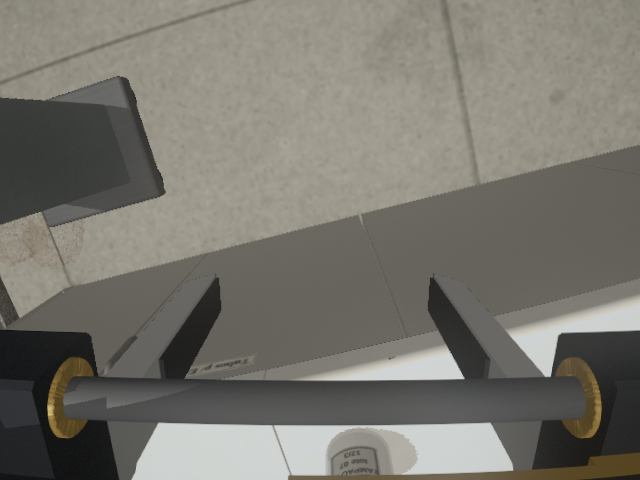

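The top view shows the caster around (372,225) with its front-left corner near (334,271). The orange wedge is at (288,283), left of that corner, and the green and white decoys lie farther left. I'll enlarge that region and measure.

```bash
cat > h.py <<'E'
from cell import arm, optics, job
import cv2, numpy as np
def ray(d,u,v,z):
    K=np.array([[d["fx"],0,d["cx"]],[0,d["fy"],d["cy"]],[0,0,1]])
    p=cv2.undistortPoints(np.array([[[u,v]]],float),K,np.array(d["dist_coeffs"],float))[0,0]
    T=np.array(d["extrinsics"]);r=T[:3,:3]@np.array([p[0],p[1],1]);o=T[:3,3]
    return o+r*(z-o[2])/r[2]
def cloud(d):
    K=np.array([[d["fx"],0,d["cx"]],[0,d["fy"],d["cy"]],[0,0,1]])
    vv,uu=np.mgrid[:480,:640]
    p=cv2.undistortPoints(np.stack([uu,vv],-1).reshape(-1,1,2).astype(float),K,np.array(d["dist_coeffs"],float)).reshape(480,640,2)
    z=d["depth"][...,None].astype(float);P=np.concatenate([p*z,z],-1)
    T=np.array(d["extrinsics"]);return P@T[:3,:3].T+T[:3,3]
def crop(d,x,y,w,h,s,f):
    cv2.imwrite("pics/"+f,cv2.resize(d["pixels"][y:y+h,x:x+w,::-1],None,fx=s,fy=s,interpolation=cv2.INTER_CUBIC))
E
python3 - <<'E'
from h import *
d=optics.snapshot("top"); crop(d,255,170,190,130,4,"topc.png")
P=cloud(d)
hsv=cv2.cvtColor(d["pixels"],cv2.COLOR_RGB2HSV)
m=(hsv[...,0]<15)&(hsv[...,1]>150)&(hsv[...,2]>80); m[:250]=0;m[320:]=0;m[:,:240]=0;m[:,340:]=0
print(m.sum()); q=P[m]; 
print(cv2.minAreaRect((q[:,:2]*1000).astype(np.float32)))
A=np.c_[q[:,:2],np.ones(len(q))];print(np.linalg.lstsq(A,q[:,2],rcond=None)[0],q.min(0),q.max(0))
c=cv2.minAreaRect(np.argwhere(m)[:,::-1].astype(np.float32));print(cv2.boxPoints(c))
# plate
for u,v in [(345,250),(330,225),(410,190),(340,265),(200,200),(300,320)]: print(u,v,P[v,u])
s=optics.snapshot("scene"); crop(s,250,180,150,120,5,"scenec.png")
E
```

```text
627
((366.998291015625, 42.27077102661133), (208.24514770507812, 79.861083984375), 19.072391510009766)
[-4.09048406 -1.3315986   1.94498828] [ 0.2682588   0.00920928 -0.00318257] [0.47772487 0.11254417 1.24005779]
[[266.15298 279.88968]
 [303.96085 268.07474]
 [308.78293 283.50534]
 [270.97507 295.32028]]
345 250 [ 0.51472746 -0.04316056  0.02747704]
330 225 [ 0.56552012 -0.01173557  0.02836223]
410 190 [ 0.64523679 -0.17523316  0.02565475]
340 265 [ 0.48307726 -0.03353432  0.03147167]
200 200 [ 6.18893430e-01  2.62126382e-01 -1.48215245e-04]
300 320 [0.37420942 0.04345702 0.00201149]
```

View pics/topc.png

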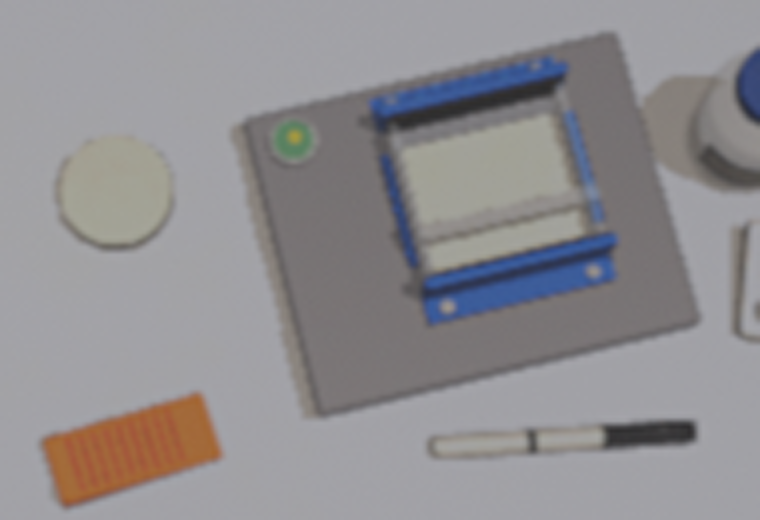

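View pics/scenec.png

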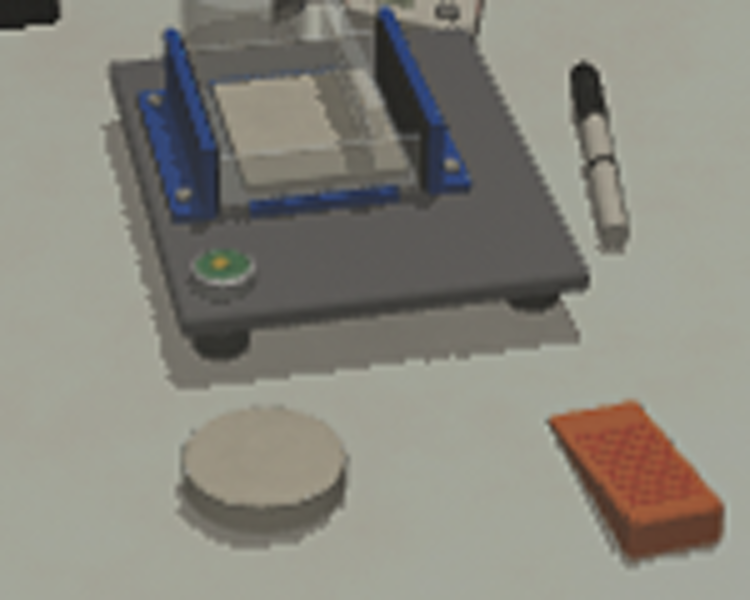

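The crops confirm that the wedge's thin end faces the caster and its heel is at the left. Plate corners (top): FL (334.5,274), BL (316.5,201), BR (408.8,178.5), FR (429.5,250.8). Next I convert them to world positions.

```bash
python3 - <<'E'
from h import *
d=optics.snapshot("top"); s=optics.snapshot("scene")
c=np.array([ray(d,*p,.028)[:2] for p in[(334.5,274),(316.5,201),(408.8,178.5),(429.5,250.8)]])*1e3
print("plate",c.round(1),[np.linalg.norm(c[i]-c[(i+1)%4]).round(1) for i in range(4)])
obj=np.array([[-80,100],[80,100],[80,-100],[-80,-100.]])
def fit(o,c):
    a=o-o.mean(0);b=c-c.mean(0);th=np.arctan2((a[:,0]*b[:,1]-a[:,1]*b[:,0]).sum(),(a*b).sum())
    R=np.array([[np.cos(th),-np.sin(th)],[np.sin(th),np.cos(th)]]);t=c.mean(0)-R@o.mean(0);return R,t,np.degrees(th),(o@R.T+t-c)
R,t,th,e=fit(obj,c);print("caster",t,th,e.round(1));print("foot top",R@[-62,80]+t)
sc=lambda x,y:(250+x/5,180+y/5)
c2=np.array([ray(s,*sc(*p),.028)[:2] for p in[(588,283),(185,323),(110,66)]])*1e3
print("scene plate FL,BL,BR",c2.round(1));R2,t2,th2,e2=fit(obj[:3],c2);print(t2,th2,e2.round(1),R2@[-62,80]+t2)
w=np.array([ray(d,*p,z)[:2] for p,z in[((266,279.5),.017),((271.3,296.2),.017),((305.8,268.8),.002),((310.3,284.3),.002)]])*1e3
ow=np.array([[-42.5,18],[-42.5,-18],[42.5,18],[42.5,-18.]])
R,t,th,e=fit(ow,w);print("wedge top",t,th,e.round(1),"heel",R@[-42.5,0]+t,"tip",R@[42.5,0]+t)
w=np.array([ray(s,*sc(*p),z)[:2] for p,z in[((628,524),.017),((722,507),.017),((548,420),.002),((638,402),.002)]])*1e3
R,t,th,e=fit(ow[[0,1,2,3]],w);print("wedge scene",t,th,e.round(1),"heel",R@[-42.5,0]+t,"tip",R@[42.5,0]+t)
E
```

```text
plate [[ 465.2  -23. ]
 [ 615.5   17.1]
 [ 669.3 -172.6]
 [ 517.8 -213.3]] [np.float64(155.6), np.float64(197.2), np.float64(156.9), np.float64(197.4)]
caster [566.94167703 -97.94094557] 15.392344733820885 [[-1.9  0.3]
 [ 2.   2.6]
 [ 1.3 -0.6]
 [-1.4 -2.3]]
foot top [485.93137848 -37.26696822]
scene plate FL,BL,BR [[ 465.6  -13.3]
 [ 616.4   23. ]
 [ 669.3 -166.2]]
[566.41304998 -91.14096763] 14.629376894701846 [[-1.9 -1.3]
 [ 2.1  2.8]
 [-0.2 -1.5]] [486.2178629  -29.39364405]
wedge top [448.93391719  69.06087937] -70.67871256117911 [[-0.   1. ]
 [-0.7  1.2]
 [ 1.5 -0.2]
 [-0.8 -2. ]] heel [434.8721536  109.16719813] tip [462.99568079  28.95456061]
wedge scene [449.21499568  73.07725814] -70.91336535929203 [[ 0.1  0.7]
 [-0.8  0.3]
 [ 0.5 -1.3]
 [ 0.2  0.2]] heel [435.31760353 113.24082983] tip [463.11238783  32.91368644]
```

Both cameras agree on x and differ by 4–8 mm in y, because the scene camera looks along y and my edge picks there are coarse. The wedge heading is -70.7°, and its axis points straight at the foot near (486,-36). I'll move behind the heel with the fingers closed and the jaw axis across the push.

```bash
python3 -m pendant '[[0,56,-113,-10,-11],[0,82,-169,-20,-21],[0,108,-225,-30,-32],[0,135,-281,-40,-42],[0,161,-337,-60,-53],[0,187,-393,-80,-56],[0,213,-449,-100,-56],[0,240,-500,-110,-56],[0,256,-514,-120,-56],[0,256,-514,-120,-56],[0,256,-514,-120,-56],[0,256,-514,-120,-56]]' 20
```

```text
t: 1.85
eef_pos: [0.4246, 0.1401, 0.1105]
ee_rot: [-0.12, 0.697, 0.12, 0.697]
force: [0.3, 0.7, 0.6]
finger_gap: 0.0008
```

```bash
python3 -m pendant '[[0,0,0,-40,0],[0,0,0,-75,0],[0,0,0,-80,0],[0,0,0,-80,0]]' && python3 - <<'E'
from h import *
d=optics.snapshot("top");crop(d,235,200,180,120,4,"t1.png")
d=optics.snapshot("wrist");cv2.imwrite("pics/w1.png",d["pixels"][:,:,::-1])
d=optics.snapshot("scene");crop(d,290,190,130,110,5,"s1.png")
s=arm.get_state();print(s["eef_pos"],s["force"])
E
```

```text
t: 2.35
eef_pos: [0.4247, 0.1407, 0.0311]
ee_rot: [-0.12, 0.697, 0.12, 0.697]
force: [0.6, -0.1, 0.2]
finger_gap: 0.0008
[0.42524939 0.14076358 0.03166881] [-0.18034969 -0.39499751  0.32730093]
```

View pics/t1.png

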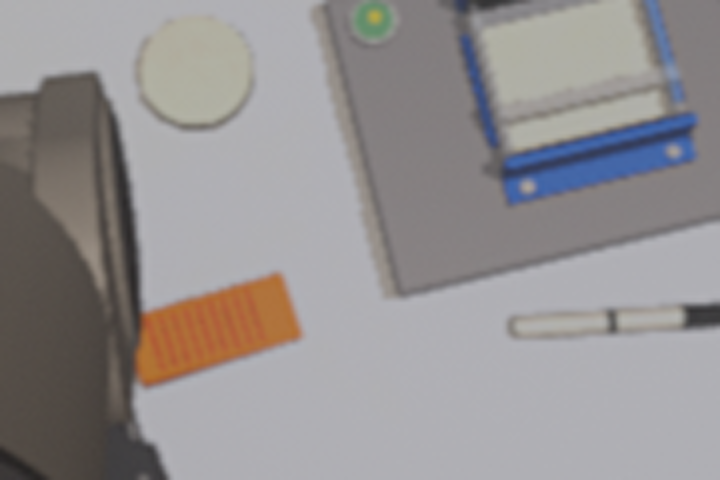

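View pics/w1.png

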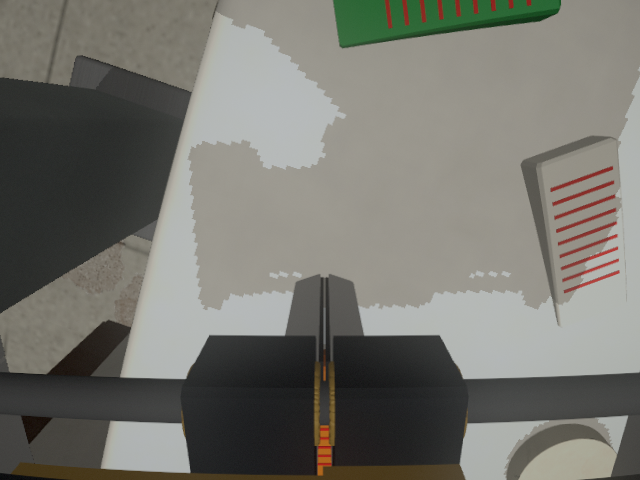

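View pics/s1.png

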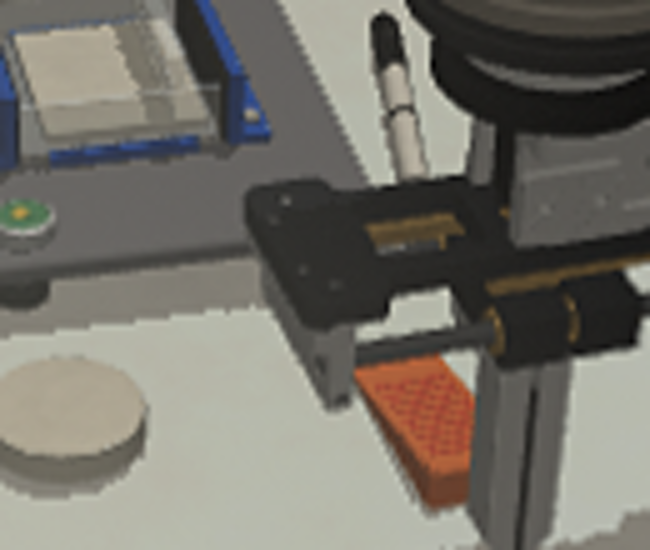

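The wrist view shows the orange wedge through the slit between the fingers at column 324, so the tool is centred on the heel. I'll advance 70 mm along (0.33,-0.944), stopping short of the foot.

```bash
python3 -m pendant '[[0,4,-11,0,0],[0,7,-20,0,0],[0,10,-28,0,0],[0,13,-37,0,0],[0,16,-46,0,0],[0,19,-54,0,0],[0,21,-60,0,0],[0,22,-64,0,0],[0,23,-66,0,0],[0,23,-66,0,0]]' && python3 - <<'E'
from h import *
d=optics.snapshot("top");crop(d,255,200,180,120,4,"t2.png")
d=optics.snapshot("scene");crop(d,290,190,130,110,5,"s2.png")
s=arm.get_state();print(s["eef_pos"],s["force"])
E
```

```text
t: 3.75
eef_pos: [0.4483, 0.0747, 0.0317]
ee_rot: [-0.12, 0.696, 0.121, 0.697]
force: [-0.2, 0.0, -0.3]
finger_gap: 0.0004
[0.44820049 0.07491096 0.031645  ] [-0.37716739  0.59933842  0.15384039]
```

View pics/t2.png

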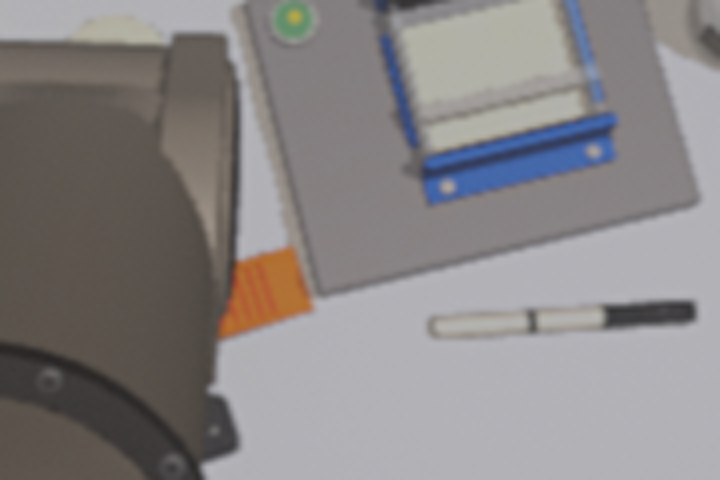

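View pics/s2.png

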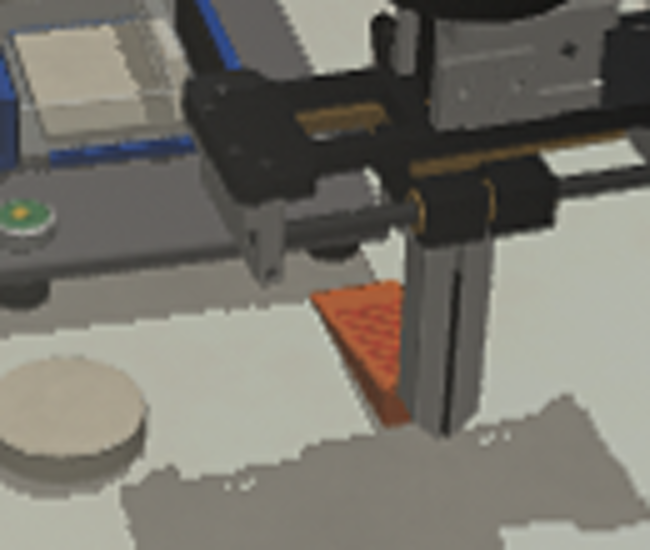

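```bash
python3 - <<'E'
from h import *
d=optics.snapshot("top")
a=ray(d,333,277.25,.002)*1e3;b=ray(d,328.75,262,.002)*1e3
t=(a+b)/2;print(a,b,t,np.linalg.norm(a-b))
e=b-a;print("heading",np.degrees(np.arctan2(-e[0],e[1])))
for f in[(486,-37),(486,-34)]:
    v=np.array(f)-t[:2];print(np.linalg.norm(v),np.degrees(np.arctan2(v[1],v[0])))
E
```

```text
[462.6098434 -20.808705    2.       ] [493.89676546 -11.41755782   2.        ] [478.25330443 -16.11313141   2.        ] 32.6659629782868
heading -73.29223713155916
22.277176024799093 -69.65077108104961
19.492341063242993 -66.58285281107376
```

The tip is at (478,-16), about 20 mm from the foot's centre and in line with it. I'll push 17 mm, then creep forward while watching the force.

```bash
python3 -m pendant '[[0,1,-4,0,0],[0,3,-8,0,0],[0,4,-12,0,0],[0,5,-15,0,0],[0,6,-17,0,0],[0,6,-17,0,0]]'; python3 -m pendant '[[0,0.3,-1,0,0],[0,0.7,-2,0,0],[0,1,-3,0,0],[0,1,-3,0,0]]'
```

```text
t: 4.65
eef_pos: [0.4543, 0.0578, 0.0317]
ee_rot: [-0.12, 0.696, 0.121, 0.697]
force: [0.0, -0.2, -0.2]
finger_gap: 0.0005
t: 5.15
eef_pos: [0.4553, 0.0547, 0.0317]
ee_rot: [-0.12, 0.696, 0.12, 0.697]
force: [-0.1, 0.9, 0.2]
finger_gap: 0.0004
```

```bash
python3 -m pendant '[[0,0.3,-1,0,0],[0,0.7,-2,0,0],[0,0.7,-2,0,0]]'; python3 -c "
from h import *
print(arm.get_state()['force'])"
```

```text
t: 5.52
eef_pos: [0.456, 0.0526, 0.0317]
ee_rot: [-0.12, 0.696, 0.12, 0.697]
force: [0.4, 0.6, -0.6]
finger_gap: 0.0002
[ 0.35660401  0.5617172  -0.58282058]
```

```bash
python3 -m pendant '[[0,0.3,-1,0,0],[0,0.7,-2,0,0],[0,0.7,-2,0,0]]'
```

```text
t: 5.9
eef_pos: [0.4568, 0.0505, 0.0317]
ee_rot: [-0.12, 0.696, 0.12, 0.697]
force: [-0.3, -0.2, -0.2]
finger_gap: 0.0006
```

```bash
python3 -m pendant '[[0,0.3,-1,0,0],[0,0.7,-2,0,0],[0,0.7,-2,0,0]]'
```

```text
t: 6.28
eef_pos: [0.4575, 0.0484, 0.0317]
ee_rot: [-0.12, 0.696, 0.12, 0.697]
force: [-0.0, 0.7, 0.1]
finger_gap: 0.0007
```

```bash
python3 -m pendant '[[0,0.3,-1,0,0],[0,0.7,-2,0,0],[0,0.7,-2,0,0]]'
```

```text
t: 6.65
eef_pos: [0.4583, 0.0463, 0.0317]
ee_rot: [-0.12, 0.696, 0.12, 0.697]
force: [-0.1, 0.0, 0.3]
finger_gap: 0.0006
```

```bash
python3 -m pendant '[[0,0.3,-1,0,0],[0,0.7,-2,0,0],[0,0.7,-2,0,0]]'
```

```text
t: 7.02
eef_pos: [0.459, 0.0442, 0.0317]
ee_rot: [-0.119, 0.696, 0.12, 0.697]
force: [-1.2, 0.3, -0.3]
finger_gap: 0.0008
```

```bash
python3 -m pendant '[[0,0.3,-1,0,0],[0,0.7,-2,0,0],[0,0.7,-2,0,0]]'; python3 - <<'E'
from h import *
d=optics.snapshot("scene");crop(d,270,170,130,110,5,"s3.png")
d=optics.snapshot("top");crop(d,255,170,190,130,4,"t3.png")
E
```

```text
t: 7.4
eef_pos: [0.4596, 0.0424, 0.0317]
ee_rot: [-0.119, 0.696, 0.12, 0.697]
force: [-2.0, 4.2, 0.5]
finger_gap: 0.0003
```

View pics/s3.png

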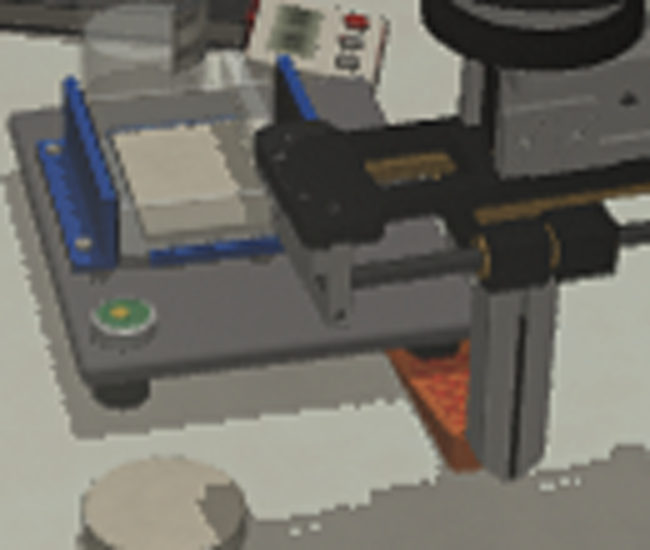

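View pics/t3.png

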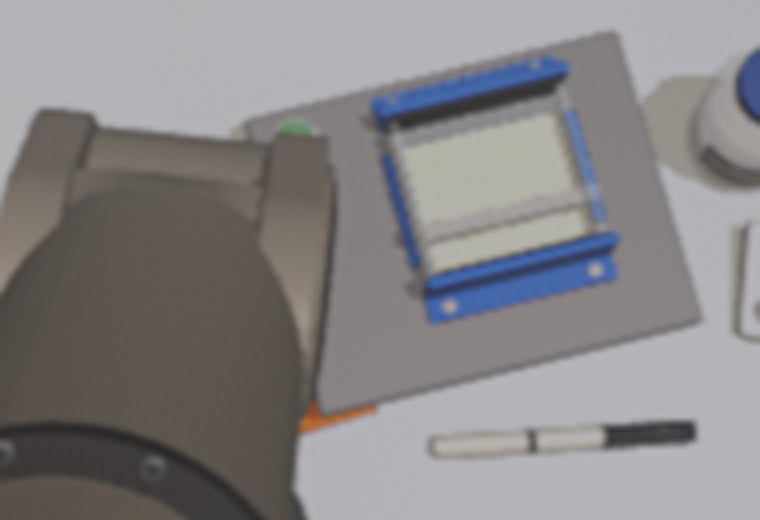

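The push reads 4.6 N, so the wedge bears under the foot. The scene crop shows it under the foot at about (435,350), and the top crop shows the plate corners unmoved to within about 1 mm. I'll back off, rise, and go over the press spot at (486,-36).

```bash
python3 -m pendant '[[0,-2,5,0,0],[0,-4,12,0,0],[0,-4,12,30,0],[0,-4,12,70,0],[0,-4,12,75,0],[0,10,-30,75,0],[0,24,-70,75,0],[0,26.4,-78.4,70,0],[0,26.4,-78.4,50,0],[0,26.4,-78.4,32,0],[0,26.4,-78.4,28,0],[0,26.4,-78.4,28,0]]'; python3 - <<'E'
from h import *
print(arm.get_state()['force'])
d=optics.snapshot("scene");crop(d,270,170,130,110,5,"s4.png")
d=optics.snapshot("top");crop(d,255,170,190,130,4,"t4.png")
E
```

```text
t: 9.0
eef_pos: [0.4857, -0.0357, 0.0595]
ee_rot: [-0.12, 0.697, 0.12, 0.697]
force: [0.9, 0.4, 0.3]
finger_gap: 0.0002
[0.8774223  0.44384159 0.3180199 ]
```

View pics/s4.png

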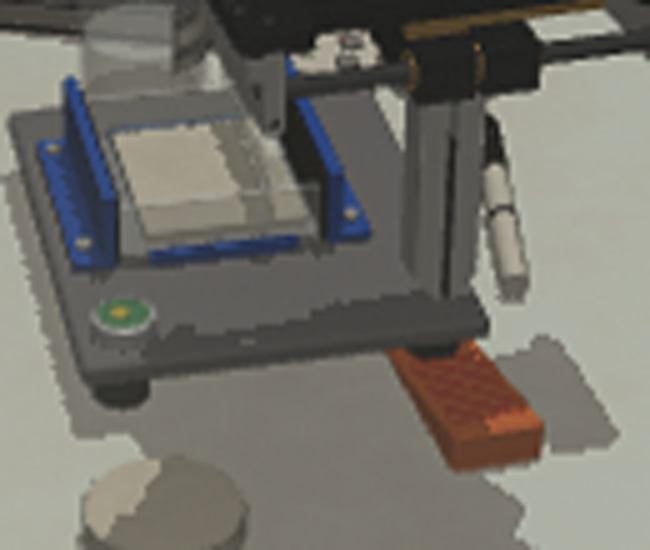

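View pics/t4.png

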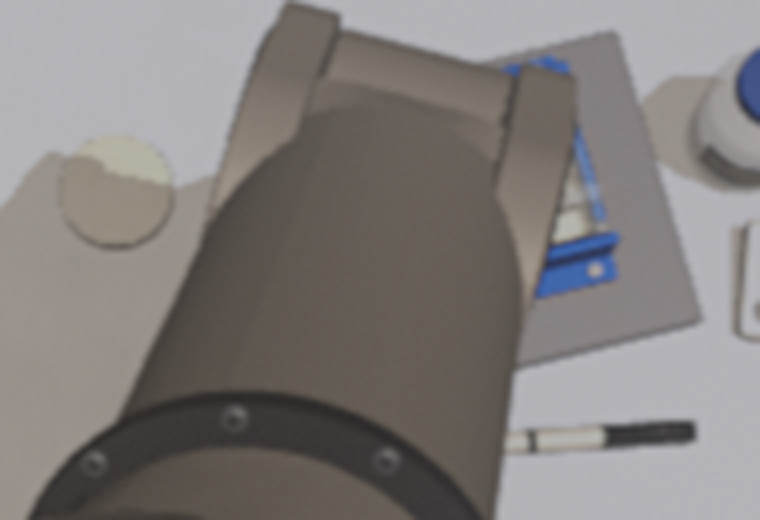

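The wedge sits centred under the foot and the tips hover over the corner. Pressing down in small steps.

```bash
python3 -m pendant '[[0,0,0,-3,0],[0,0,0,-5,0],[0,0,0,-5,0]]'; python3 -m pendant '[[0,0,0,-1,0],[0,0,0,-1,0]]'; 
```

```text
t: 9.48
eef_pos: [0.4862, -0.0358, 0.055]
ee_rot: [-0.12, 0.696, 0.12, 0.698]
force: [0.5, 0.1, -0.5]
finger_gap: 0.0005
t: 9.72
eef_pos: [0.4862, -0.0358, 0.054]
ee_rot: [-0.119, 0.696, 0.12, 0.698]
force: [0.3, -0.1, 0.2]
finger_gap: 0.0003
```

```bash
python3 -m pendant '[[0,0,0,-1,0],[0,0,0,-1,0]]'
```

```text
t: 9.98
eef_pos: [0.4862, -0.0358, 0.0532]
ee_rot: [-0.119, 0.696, 0.12, 0.698]
force: [-1.8, 1.0, 8.8]
finger_gap: 0.0005
```

8.8 N at tip height 28.2 mm: firm contact at the level height, where 1–2 N would have rocked it. I'll press slightly more and compare z, then look.

```bash
python3 -m pendant '[[0,0,0,-0.5,0],[0,0,0,-0.5,0],[0,0,0,-0.5,0],[0,0,0,-0.5,0]]'; python3 - <<'E'
from h import *
s=arm.get_state();print(s['force'],s['eef_pos'])
d=optics.snapshot("scene");crop(d,270,170,130,110,5,"s5.png")
P=cloud(d)
# plate tilt from scene depth: dark grey points near z 0.02-0.04 in region
q=P[170:260,270:372].reshape(-1,3);c=d["pixels"][170:260,270:372].reshape(-1,3).astype(int)
m=(abs(q[:,2]-.028)<.008)&(c.max(1)-c.min(1)<20)&(q[:,0]>.45)&(q[:,0]<.68)&(q[:,1]<.03)&(q[:,1]>-.22)&(c.max(1)<110)
q=q[m];
for _ in range(4):
    A=np.c_[q[:,:2]-[.567,-.097],np.ones(len(q))];k=np.linalg.lstsq(A,q[:,2],rcond=None)[0];r=q[:,2]-A@k;q=q[abs(r)<2*r.std()+1e-4]
print(len(q),k,np.degrees(k[:2]),r.std())
E
```

```text
t: 10.48
eef_pos: [0.4862, -0.0358, 0.0531]
ee_rot: [-0.119, 0.696, 0.12, 0.698]
force: [-4.0, 0.5, 13.2]
finger_gap: 0.0002
[-4.00647473  0.5458778  13.22433031] [ 0.48621355 -0.03583622  0.05306372]
1761 [ 0.0026989  -0.00207406  0.02782729] [ 0.15463534 -0.11883486] 0.0011493182682620526
```

View pics/s5.png

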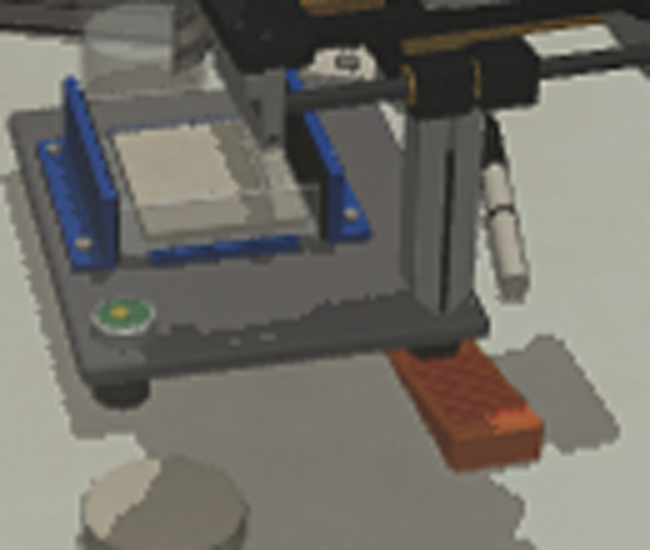

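The extra load took it to 13.2 N with only 0.1 mm of give, so it no longer rocks. The caster and wedge look unmoved and level in the picture. Handing in while still pressing.

```bash
python3 -c "
from cell import arm,job
s=arm.get_state();print(s['t'],s['force'],s['eef_pos'])
print(job.finish_job())"
```

```text
10.525 [-4.58619995  0.10412777 13.8620867 ] [ 0.48619601 -0.03580322  0.05307726]
the job is handed in; nothing more can be done
None
```

The orange wedge is now under the short front-left foot, and I handed the job in at 10.5 s while still pressing on that corner. I pushed it in thin end first with closed fingertips, stopping when the push rose from under 1 N to about 4.6 N.

- **Rocking:** pressing over the foot met firm resistance at 28.2 mm tip height, which is the level plate height. Going from 8.8 N to 13.2 N gave only 0.1 mm, so the caster no longer rocks and I did not push the wedge further.
- **Level:** a plane fitted to the plate in the scene camera's depth image tilts less than 0.2°, which is within the noise.
- **Caster position:** in the top view taken after the push, the visible plate corners were within about 1 mm of where they started. By eye, the scene pictures showed no movement when pressing.
- **Other things:** I grasped and lifted nothing and kept clear of the other items.

Two readings were not clean:
- The top and scene cameras disagreed by 4–8 mm in y in my first measurements. I put this down to coarse edge picks and chose a press spot between the two, closer to the top camera.
- While pressing there was also a sideways force of about 4 to 4.6 N along x, which I left as it was.

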